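# Click the filter slide to its empty window

### The job

The plate reader's cover is off so that its optics can be checked without a filter: push the filter slide along its rail with a fingertip until its empty window (the plain hole without a glass) clicks in under the camera port, and leave it seated in that click-stop. Just push it by an upright end tab: do not grip it or lift it off its bed, and leave the spare filters, the camera and everything else on the reader and bench where they are.

Things in the scene. Friction and masses are not known exactly. Their poses are not given: they have to be found in the camera images.
- reader: plate reader fixed to the bench: cream housing 280 mm deep (x) by 340 mm wide (y), shoulders 100 mm high round an open well. Origin on the bench under its centre; x points away from its front, y (to the left seen from the front) runs along the filter rail, z up. All its fixed parts but the camera port are lower than 125 mm
- rail (a point): middle of the rail's bed, 110 mm above the bench (reader x = -30 mm, y = 0). The bed runs along the reader's y, 60 mm wide and 150 mm to either side, between guide walls 7 mm high and 37 mm apart. The slide lies on it by its weight alone, with 6 mm of play upwards below the yoke
- port (a point): point on the camera port's centre line at half the slide's thickness, 114 mm above the bench; axes as the reader's. The port's black yoke stands over the middle of the rail: 80 mm (x) by 36 mm (y), with a short open tube 33 mm across whose top is 150 mm above the bench; through it and the empty window the pale lamp lens in the bed can be seen
- filter_slide (a joint): travel of the slide along the reader's y in m, -0.048 to 0.048 (end stops). A spring ball clicks into a stop for each window: at -0.045, -0.015, 0.015 and 0.045; at 0.015 the empty window is under the port. It starts between -0.047 and -0.005, so it has to go towards +y. Pushed on beyond 0.015 it passes, and has to be pushed back by the other tab
- click_ball (a point): centre of the click-stop: a 12 mm spring ball beside a steel block in the front guide wall, 30 mm left of the port, riding on the slide's notched edge. Between stops the slide rubs with 2 to 3 N; within 4 mm of a stop the ball draws it in (the push dips to nothing, it may run 4 mm ahead of the finger), then holds it: to leave a stop takes about 9 N
- empty_window (a point): centre of the slide's empty window, a plain 22 mm hole, at half the slide's thickness. The slide is a 0.18 kg aluminium bar 164 mm long (y), 34 mm wide, 8 mm thick, top 118 mm above the bench, with four windows 30 mm apart; three hold dark glass in a ring, the empty one is second from the -y end. In place when level with port along the reader's y
- push_tab (a point): middle of the outer (-y) face of the upright tab at the slide's -y end: 30 mm wide across the rail, 4 mm thick, top 145 mm above the bench; this point is 132 mm above the bench and 67 mm from the centre of the empty window. Behind it (-y) the space over the bed and housing is free. A push on this face sends the slide to +y
- other_tab (a point): middle of the outer (+y) face of the same kind of tab at the slide's +y end, 132 mm above the bench, 97 mm from the empty window; a push on this face sends the slide back to -y
- filter_a: spare filter in a black metal ring mount, 30 mm across and 10 mm high, lying loose on the reader's front shoulder; origin under its centre. Bystander: leave it
- filter_b: the same kind of ring-mounted filter, 30 mm across and 10 mm high, lying loose on the reader's right shoulder behind the rail; origin under its centre. Bystander: leave it
- camera_head: the camera that normally sits on the port: upright black cylinder 40 mm across and 58 mm high, standing loose on the reader's front shoulder at the left; origin under its centre. Bystander: leave it
- lidded_plate: lidded microplate, 85 x 128 x 19 mm, loose on the bench beside the reader; origin under its centre. Bystander: leave it
- tip_box: pipette-tip box, 86 x 122 x 62 mm, loose on the bench beside the reader; origin under its centre. Bystander: leave it
- buffer_bottle: white bottle 64 mm across and 130 mm high, loose on the bench beside the reader; origin under its centre. Bystander: leave it
- driver: screwdriver 160 mm long lying loose on the bench at the right of the reader. Bystander: leave it

How it is judged:
By the outcome, as a careful person would: the job done as asked, in the order asked, and still so for the second after the job is handed in, with the robot touching nothing.
It also fails if it takes over 48 s, if anything falls off the work surface, if the arm or the gripper's body presses on something with over 40 N, if the wrist force passes 120 N, or if a joint passes its speed limit or range.

### The arm

A 6-joint arm with a two-finger parallel gripper is mounted at the origin on the work surface. World frame = base frame: x ahead of the robot, y to its left, z up, the work surface at z = 0. Lengths are in mm, angles in rad, forces in N, time in s.
With the tool pointing down it reaches from about 275 to 750 mm from the base axis. Payload 10.2 kg.
Tool frame: the origin (TCP) lies on the centre line of the jaws, within the pads' length; the fingertips stand 14 mm ahead of it and the grasp point (between the pads) lies 5 mm behind it (tip_reach is the distance from the TCP to the fingertips, in mm); z points along the fingers, y is the direction in which the jaws open and shut (so a half turn about z gives the same grasp; the last joint's range is limited). The gripper opens to 85 mm and grips with 20 to 120 N. Pads are 22 mm wide; open, the fingers measure 114 mm over their backs; the gripper's body (76 mm by 85 mm) begins 54 mm behind the grasp point. The pads swing forward as they close: fully open they stand 13 mm farther back than shut.
Start: joints at [-1.383, 0.313, 1.498, -0, 1.331, -0.223], TCP at [209.643, -481.332, 245.294] pointing down, gripper open.
Joint ranges: [-2.94, 2.94], [-0.97, 2.17], [0.19, 2.56], [-1.23, 4.37], [0.02, 3.11], [-2.88, 2.88]. Speed limits (rad/s): [2.39, 2.39, 3.01, 3.14, 3.14, 3.14].

### API

Orientations are given as a unit quaternion [x, y, z, w].
In Python, from rig import read_state, snapshot, finish_job, tip_reach gives the robot as it stands.
- The arm moves only by the shell command python3 -m pendant 'ROWS' [FORCE]. ROWS is text: rows parted by semicolons, each of 7 numbers parted by spaces: the turn, a rotation vector about the tool's x, y, z in rad, then the shift along the tool's x, y, z in m, then the opening, from 0 (shut) to 1 (fully open). In form: ax ay az tx ty tz fingers; .... A call has 1 to 10 rows; each row is the pose to reach, as a shift and turn from the pose commanded when the call began, along the tool's axes at that moment; what a row does not reach only later rows make up. A row lasts 1/8 s, in which the tool goes at most 62.5 mm and 10.7 degrees, less where a joint would pass 70% of its speed; a pose out of reach is approached as far as the arm can. A call with a gripper value outside its range is refused whole. The fingers move at their own pace and stop on an object; FORCE is the grip in N (left out, the last holds). Time passes only in rows, so rows that repeat a pose let the fingers close. It gives the time, the measured TCP pose, the force and the opening at its end, in the units of the state.
- read_state(): the state, without advancing time (a new reading comes with each control period).
- snapshot(name): name is "scene" or "top" or "wrist"; returns a dict with "image" (480x640x3 uint8, red, green, blue), "range_z" (480x640 float32, mm along the optical axis (not along the pixel's ray), 0 where there is no reading), "vfov" (degrees; the focal length in pixels is half the picture's height over the tangent of half this angle, whatever the lens; pixels are square), "cx", "cy" (the principal point, pixels), "view" (4x4, takes a point from world to camera coordinates). Camera axes: x right, y down, z forward; pixel columns grow to the right and rows downward; lengths in mm; the calibration is good to about 2 mm. A picture is of the moment at which its call begins.
- finish_job(): hands the job in, once; it reports no verdict.
The state is a dict: "t": time; "joint_pos": joint angles; "joint_velocities": joint speeds; "joint_efforts": joint torques, N m; "position": TCP position; "tcp_rot": TCP orientation; "wrist_force": force on the tool from outside, world axes, zero at the start; "wrist_torque": the same for the moment, N m; "width": finger opening in mm.
Only numpy, scipy, OpenCV 4.12 (cv2) and the standard library are available. Lean on these libraries where they do the work, as an engineer would, in place of code of your own. Each camera call takes 0.05 s, during which the arm holds its last target. There are 200 camera calls.

## Working session

There is one attempt and no reset: what is moved stays moved. The work goes in short steps, Python scripts to look and compute and a shell command to move; the robot and the scene stay as the last step left them, time stands still between calls to the robot, and variables do not carry over. Pictures are saved under pics/ and viewed, about 8 in all and at most 12, crops included, and the job is handed in when it is done.

```bash
mkdir -p pics
cat > h.py <<'E'
import numpy as np, cv2
from rig import read_state, snapshot
def P(s,u,v,z=None):
    """world point of pixel: at depth, or on plane z"""
    f=240/np.tan(np.radians(s["vfov"])/2); V=np.linalg.inv(s["view"])
    d=np.array([(u-s["cx"])/f,(v-s["cy"])/f,1.])
    o=V[:3,3]; r=V[:3,:3]@d
    k=s["range_z"][int(round(v)),int(round(u))] if z is None else (z-o[2])/r[2]
    return o+k*r
def px(s,p):
    f=240/np.tan(np.radians(s["vfov"])/2); c=(np.array(s["view"])@np.append(p,1))[:3]
    return c[:2]/c[2]*f+[s["cx"],s["cy"]]
def save(s,n): cv2.imwrite("pics/"+n+".png",s["image"][...,::-1])
E
python3 - <<'E'
from h import *
import pickle
for n in("top","scene"):
    s=snapshot(n); save(s,n+"1"); pickle.dump(s,open(n+".pkl","wb")); print(n,s["vfov"],np.linalg.inv(s["view"])[:3,3])
print(read_state())
E
```

```text
top 45.69127567753532 [ 387.48915747   12.90012427 1521.97754503]
scene 55.32607339523651 [1052.89940025 -271.59469475 1017.97272996]
{'t': 0.1, 'joint_pos': array([-1.38339311e+00,  3.13403208e-01,  1.49835390e+00, -1.79006916e-05,
        1.33098732e+00, -2.23408858e-01]), 'joint_velocities': array([-0.00015022, -0.00141299, -0.00179412,  0.00029575,  0.00049342,
        0.00150312]), 'joint_efforts': array([ 2.05400916e-03, -4.12899578e+01, -2.60141855e+01, -2.01747989e-04,
        3.02082328e-03, -3.35248309e-06]), 'position': array([ 209.60156251, -481.11630095,  244.79031702]), 'tcp_rot': array([ 9.78977651e-01,  2.03966732e-01,  1.67545649e-06, -5.75950696e-04]), 'wrist_force': array([-0.38639742, -0.47129311, -0.53001476]), 'wrist_torque': array([-0.00672586, -0.00148856, -0.01197661]), 'width': 85.24860565397837}
```

View pics/top1.png

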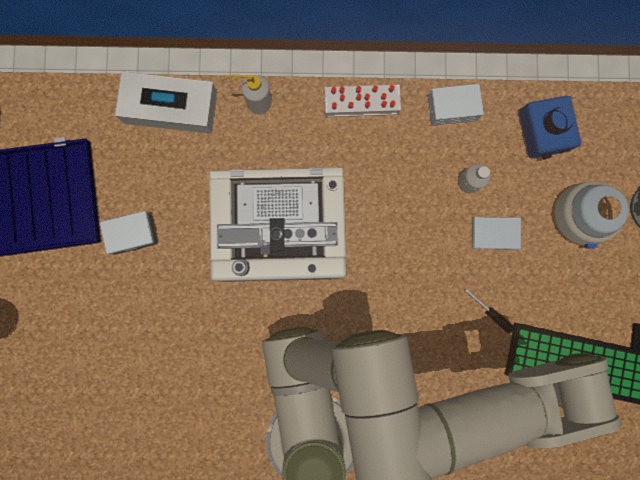

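View pics/scene1.png

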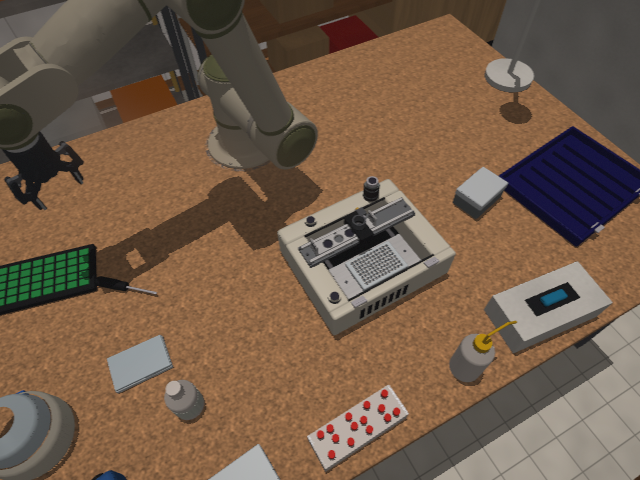

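The top view shows the reader at about (210–345, 168–280) px with the rail at row ~235 and the yoke at (277,236). I'll enlarge the rail.

Run:
```python
from h import *
import pickle
s=pickle.load(open("top.pkl","rb"))
c=s["image"][160:290,200:355]; cv2.imwrite("pics/crop1.png",cv2.resize(c,None,fx=5,fy=4.6*5/4.6,interpolation=cv2.INTER_CUBIC)[:600*2][...,::-1][:600] if 0 else cv2.resize(c[45:],None,fx=5.1,fy=5.1,interpolation=cv2.INTER_CUBIC)[...,::-1])
# housing: fit rectangle to height band 90..107
H,W=s["range_z"].shape;f=240/np.tan(np.radians(s["vfov"])/2)
v,u=np.mgrid[:H,:W];d=s["range_z"];V=np.linalg.inv(s["view"])
w=np.stack([(u-s["cx"])/f*d,(v-s["cy"])/f*d,d],-1)@V[:3,:3].T+V[:3,3]
np.save("w.npy",w)
m=np.zeros((H,W),bool);m[150:300,190:365]=1
m&=(w[...,2]>93)&(w[...,2]<106)
p=w[m][:,:2].astype(np.float32)
r=cv2.minAreaRect(p);print(m.sum(),r)
m2=np.zeros((H,W),bool);m2[200:262,205:355]=1
t=m2&(w[...,2]>132)
print(np.c_[u[t],v[t],w[t]].round(0).astype(int).tolist()[:120:2])
```

```text
6282 ((553.5771484375, 95.30753326416016), (280.3833923339844, 339.9706726074219), 1.9706560373306274)
[[214, 200, 387, 13, 1522], [353, 200, 387, 13, 1522], [321, 204, 387, 13, 1522], [316, 208, 387, 13, 1522], [286, 210, 387, 13, 1522], [217, 212, 387, 13, 1522], [287, 213, 387, 13, 1522], [316, 217, 387, 13, 1522], [271, 218, 562, 109, 132], [276, 218, 562, 97, 132], [279, 218, 562, 89, 137], [282, 218, 562, 82, 134], [259, 219, 387, 13, 1522], [274, 219, 560, 101, 135], [281, 219, 560, 84, 133], [283, 219, 560, 79, 134], [272, 220, 557, 106, 135], [276, 220, 557, 97, 134], [283, 220, 557, 79, 134], [271, 221, 555, 109, 133], [273, 221, 555, 104, 135], [281, 221, 555, 84, 137], [273, 222, 552, 104, 135], [281, 222, 552, 84, 135], [275, 223, 550, 99, 135], [277, 223, 550, 94, 135], [280, 223, 550, 87, 134], [306, 223, 387, 13, 1522], [271, 224, 547, 109, 134], [281, 224, 548, 84, 132], [336, 224, 387, 13, 1522], [271, 225, 545, 109, 132], [278, 225, 545, 91, 137], [270, 226, 542, 111, 134], [278, 226, 543, 91, 133], [284, 226, 543, 77, 133], [272, 227, 540, 106, 132], [274, 227, 538, 100, 155], [276, 227, 538, 95, 149], [278, 227, 538, 90, 152], [281, 227, 540, 84, 137], [283, 227, 540, 79, 133], [326, 227, 540, -26, 148], [332, 227, 387, 13, 1522], [261, 228, 536, 132, 146], [272, 228, 538, 106, 133], [274, 228, 536, 100, 149], [276, 228, 535, 95, 155], [278, 228, 536, 90, 153], [280, 228, 536, 85, 151], [283, 228, 538, 79, 133], [326, 228, 537, -26, 152], [334, 228, 387, 13, 1522], [261, 229, 534, 132, 139], [272, 229, 533, 105, 152], [274, 229, 534, 100, 143], [276, 229, 535, 96, 132], [279, 229, 534, 88, 146], [281, 229, 534, 83, 151], [284, 229, 536, 77, 132]]
```

View pics/crop1.png

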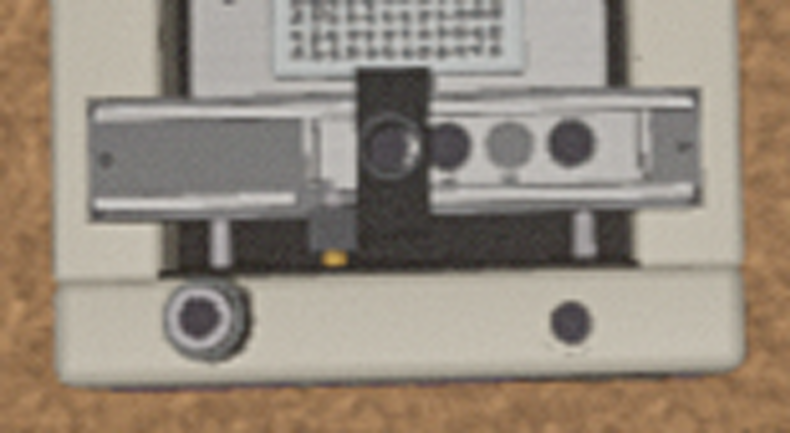

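Numbers agree: the housing fits as 280×340 mm, centre (553.6, 95.3), yaw +1.97°. In the crop the empty (pale) window is at (510,145), about 56 mm right of the port. The tab gap measures 158 mm, so joint ≈ -40 mm, with the -y tab's face at reader y ≈ -122 and about 55 mm of travel needed. I'll approach behind the tab with the gripper shut and tool x along the rail.

```bash
python3 -m pendant '0 0 -0.1194 0.046 -0.0255 0 0; 0 0 -0.2388 0.092 -0.051 0 0; 0 0 -0.3582 0.138 -0.0766 0 0; 0 0 -0.4776 0.184 -0.102 0 0; 0 0 -0.597 0.23 -0.1277 0 0; 0 0 -0.7164 0.276 -0.1532 0 0; 0 0 -0.8358 0.322 -0.1788 0 0; 0 0 -0.9552 0.368 -0.2043 0 0; 0 0 -1.0746 0.414 -0.2299 0 0; 0 0 -1.194 0.4595 -0.2554 0 0' 60
python3 - <<'E'
from h import *
from rig import tip_reach
try: print(tip_reach())
except Exception: print(tip_reach)
s=snapshot("wrist"); save(s,"wrist1")
print(read_state()["position"],read_state()["tcp_rot"],read_state()["wrist_force"],np.linalg.inv(s["view"])[:3,3])
for q in(-.122,.038): 
    a=np.radians(1.97);R=np.array([[np.cos(a),-np.sin(a)],[np.sin(a),np.cos(a)]])
    print(px(s,np.append(np.array([553.6,95.3])+R@[-30,q*1000],145)))
E
```

```text
t: 1.35
position: [529.7, -62.1, 245.1]
tcp_rot: [0.694, 0.72, -0.0, -0.0]
wrist_force: [0.7, -0.8, 1.2]
width: -0.1
14.0
[531.86226679 -57.81368367 244.81593571] [ 6.90512001e-01  7.23320013e-01  1.04704363e-03 -4.88463564e-04] [-1.41332822  4.82473897 -0.96213374] [526.46437497  21.51938235 373.66072369]
[322.4919126  182.99695952]
[ 323.95357941 -183.73772669]
```

View pics/wrist1.png

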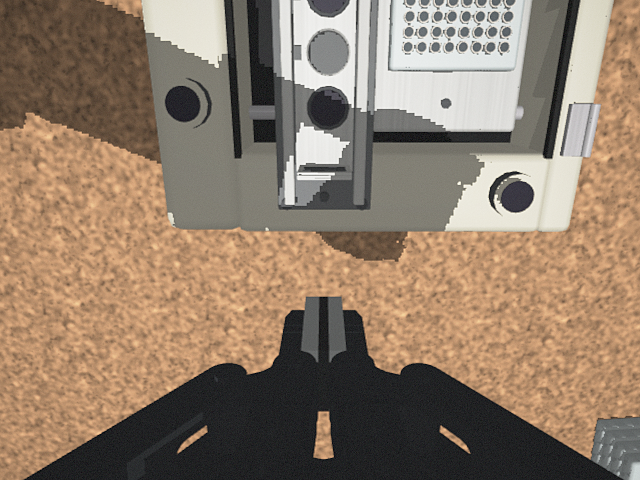

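The wrist view shows the -y tab at (323,172), in line with the shut fingers at (322,300–360), and nothing under the fingertips but the housing. I'll descend behind the tab.

```bash
python3 -m pendant '0 0 0 0 0 0.03 0; 0 0 0 0 0 0.06 0; 0 0 0 0 0 0.085 0; 0 0 0 0 0 0.1 0; 0 0 0 0 0 0.105 0; 0 0 0 0 0 0.105 0; 0 0 0 0 0 0.105 0'
python3 - <<'E'
from h import *
s=snapshot("wrist"); save(s,"wrist2")
st=read_state();a=np.radians(1.97);R=np.array([[np.cos(a),-np.sin(a)],[np.sin(a),np.cos(a)]])
print(R.T@(st["position"][:2]-[553.6,95.3]),st["position"][2],st["tcp_rot"],st["wrist_force"])
E
```

```text
t: 2.28
position: [529.3, -63.8, 141.1]
tcp_rot: [0.695, 0.719, 0.0, 0.001]
wrist_force: [-0.3, -0.5, -0.4]
width: 0.0
[ -29.79489826 -158.15618716] 141.03832614351685 [6.94983905e-01 7.19024967e-01 2.84310218e-04 6.22638012e-04] [-0.26699876  0.48477909  0.5971424 ]
```

View pics/wrist2.png

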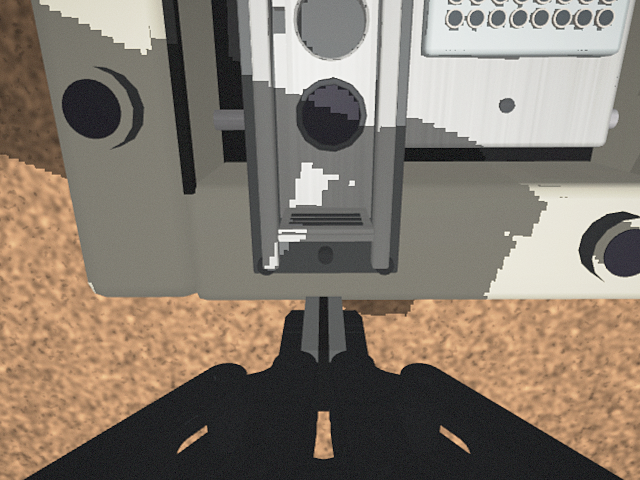

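Clear and in line (tab at (325,230), finger at (322,300)). Next I advance to first contact.

```bash
python3 -m pendant '0 0 0 0.008 0 0 0; 0 0 0 0.016 0 0 0; 0 0 0 0.02 0 0 0; 0 0 0 0.022 0 0 0; 0 0 0 0.024 0 0 0; 0 0 0 0.026 0 0 0; 0 0 0 0.028 0 0 0; 0 0 0 0.03 0 0 0; 0 0 0 0.03 0 0 0'; python3 -m pendant '0 0 0 0.002 0 0 0; 0 0 0 0.004 0 0 0; 0 0 0 0.006 0 0 0; 0 0 0 0.008 0 0 0; 0 0 0 0.01 0 0 0;  0 0 0 0.01 0 0 0'
```

```text
t: 3.45
position: [527.9, -33.6, 140.3]
tcp_rot: [0.695, 0.719, 0.0, -0.0]
wrist_force: [0.1, -2.4, -0.2]
width: -0.1
t: 4.2
position: [527.5, -23.4, 140.3]
tcp_rot: [0.695, 0.719, 0.0, -0.0]
wrist_force: [-0.2, -0.5, -0.3]
width: 0.0
```

```bash
cat >> h.py <<'E'
a=np.radians(1.97);R=np.array([[np.cos(a),-np.sin(a)],[np.sin(a),np.cos(a)]])
def tab(name="wrist",out=None):
    s=snapshot(name)
    if out: save(s,out)
    v,u=np.mgrid[:480,:640];d=s["range_z"];f=240/np.tan(np.radians(s["vfov"])/2);V=np.linalg.inv(s["view"])
    w=np.stack([(u-s["cx"])/f*d,(v-s["cy"])/f*d,d],-1)@V[:3,:3].T+V[:3,3]
    q=np.concatenate([(w[...,:2]-[553.6,95.3])@R,w[...,2:]],-1)
    t=read_state();y0=R.T@(t["position"][:2]-[553.6,95.3])
    m=(d>0)&(abs(q[...,0]+30)<12)&(q[...,2]>138)&(q[...,2]<149)&(q[...,1]>y0[1]+2)&(q[...,1]<-25)
    print("tcp",y0.round(1),"F",t["wrist_force"].round(1),"tab y pct",m.sum(),np.percentile(q[m][:,1],[5,25,50,75,95]).round(1) if m.sum() else "")
    return s,q
E
python3 -c "
from h import *
tab(out='wrist3')"
```

```text
tcp [ -30.1 -117.7] F [-0.2 -0.9  0.3] tab y pct 2251 [-110.5 -106.6 -103.9 -102.4 -101.7]
```

View pics/wrist3.png

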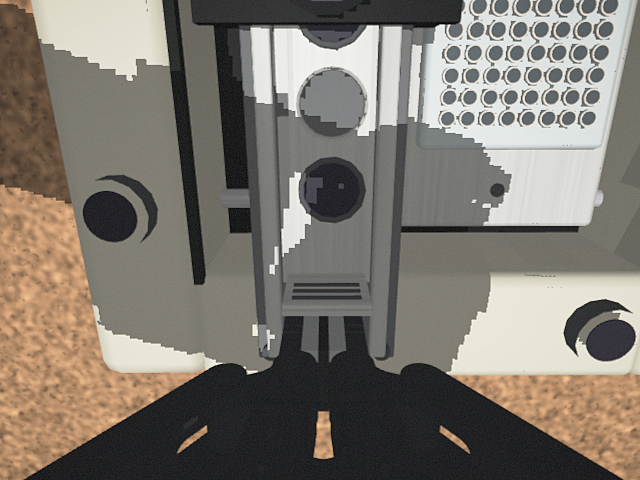

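The finger is on the tab: tab at (326,290), empty window at (333,103), its upper rim visible. The tab's inner edge gives joint ≈ -23.5 mm. I continue pushing through the -15 stop in slow steps.

```bash
python3 -c "
from h import *
s=snapshot('wrist')
for v in (66,103,140): print(R.T@(P(s,333,v,118)[:2]-[553.6,95.3]))"
python3 -m pendant '0 0 0 0.002 0 0 0; 0 0 0 0.004 0 0 0; 0 0 0 0.006 0 0 0; 0 0 0 0.008 0 0 0;0 0 0 0.008 0 0 0'; python3 -m pendant '0 0 0 0.002 0 0 0; 0 0 0 0.004 0 0 0; 0 0 0 0.006 0 0 0; 0 0 0 0.008 0 0 0; 0 0 0 0.008 0 0 0'; python3 -c "
from h import *
tab()"
```

```text
[-26.98470125 -26.81488619]
[-26.89036012 -38.63133685]
[-26.79076903 -51.10535751]
t: 4.92
position: [527.3, -15.2, 140.3]
tcp_rot: [0.695, 0.719, 0.0, -0.0]
wrist_force: [0.1, 0.3, -0.5]
width: 0.1
t: 5.55
position: [527.0, -8.4, 140.3]
tcp_rot: [0.695, 0.719, -0.001, 0.001]
wrist_force: [-1.0, -5.5, -1.0]
width: 0.1
tcp [ -30.1 -102.7] F [-0.8 -4.8 -1.1] tab y pct 2236 [-95.6 -91.6 -89.  -87.5 -86.7]
```

```bash
for i in 1 2; do python3 -m pendant '0 0 0 0.001 0 0 0; 0 0 0 0.002 0 0 0; 0 0 0 0.002 0 0 0' | grep -E "pos|force"; done; python3 -m pendant '0 0 0 0.002 0 0 0; 0 0 0 0.004 0 0 0; 0 0 0 0.006 0 0 0; 0 0 0 0.008 0 0 0; 0 0 0 0.009 0 0 0; 0 0 0 0.009 0 0 0;0 0 0 0.009 0 0 0'; python3 -c "
from h import *
tab(out='wrist4')"
```

```text
position: [526.9, -5.7, 140.3]
wrist_force: [-0.4, -3.2, -0.4]
position: [526.8, -3.5, 140.3]
wrist_force: [-0.8, -2.2, -0.4]
t: 7.22
position: [526.6, 5.5, 140.3]
tcp_rot: [0.695, 0.719, 0.0, -0.0]
wrist_force: [-0.8, -1.1, -0.2]
width: 0.1
tcp [-30.  -88.8] F [-0.3 -0.1  0.4] tab y pct 2235 [-81.7 -77.7 -75.  -73.5 -72.8]
```

View pics/wrist4.png

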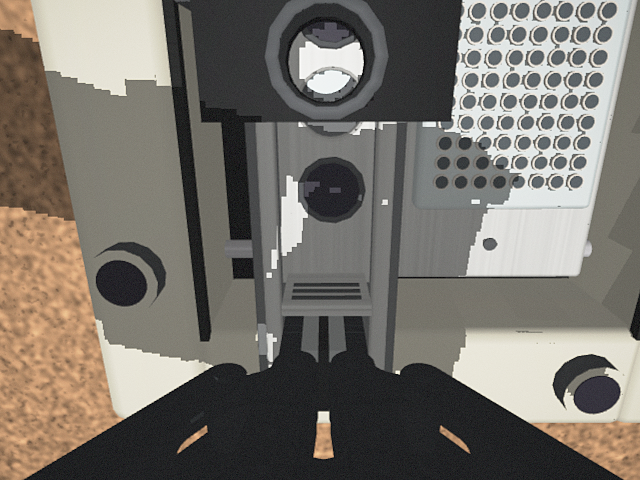

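Through the tube (at (325,60)) the empty window's lower edge is showing at (327,75), and the tab is still against the finger. Vision gives joint ≈ +5 mm, so about 10 mm remain, and I'll use small steps.

```bash
for i in 1 2 3; do python3 -m pendant '0 0 0 0.001 0 0 0; 0 0 0 0.002 0 0 0' | grep -E "pos|force"; python3 -c "
from h import *
tab()"; done
```

```text
position: [526.6, 7.2, 140.3]
wrist_force: [-0.5, -2.9, -0.1]
tcp [-30. -87.] F [ 0.7 -2.2 -0.6] tab y pct 2225 [-80.  -76.  -73.4 -71.9 -71.2]
position: [526.5, 9.3, 140.3]
wrist_force: [-0.2, -3.6, 0.4]
tcp [-30.1 -84.9] F [ 0.2 -2.5 -0.9] tab y pct 2237 [-77.9 -73.9 -71.2 -69.7 -69.1]
position: [526.4, 11.3, 140.3]
wrist_force: [0.8, -3.3, -0.1]
tcp [-30.1 -82.9] F [ 0.2 -2.9 -0.5] tab y pct 2229 [-75.8 -71.9 -69.2 -67.7 -67. ]
```

```bash
for i in 1 2; do python3 -m pendant '0 0 0 0.0005 0 0 0; 0 0 0 0.001 0 0 0' | grep -E "force"; python3 -c "
from h import *
tab()"; done
```

```text
wrist_force: [0.6, -2.7, -0.9]
tcp [-30.1 -82. ] F [-0.3 -2.8 -0. ] tab y pct 2223 [-74.9 -71.  -68.2 -66.8 -66.1]
wrist_force: [0.1, -3.0, -0.0]
tcp [-30.1 -80.9] F [ 1.  -2.9  0.3] tab y pct 2231 [-73.9 -69.9 -67.2 -65.7 -65. ]
```

```bash
for i in 1 2; do python3 -m pendant '0 0 0 0.0005 0 0 0; 0 0 0 0.001 0 0 0' | grep -E "force"; python3 -c "
from h import *
tab()"; done
```

```text
wrist_force: [0.8, -1.2, -0.3]
tcp [-30.1 -79.8] F [ 0.  -2.2 -1. ] tab y pct 2238 [-72.8 -68.8 -66.1 -64.6 -63.9]
wrist_force: [-0.3, 1.6, 0.1]
tcp [-30.2 -78.8] F [-0.8  0.   0.2] tab y pct 2247 [-71.7 -67.8 -65.  -63.5 -62.7]
```

```bash
python3 -m pendant '0 0 0 0 0 0 0; 0 0 0 0 0 0 0' | grep force; python3 -c "
from h import *
tab(out='wrist5')"
```

```text
wrist_force: [0.3, -0.3, 0.2]
tcp [-30.2 -79. ] F [-0.2  0.1 -0.4] tab y pct 2580 [-71.8 -67.8 -63.  -60.9 -60.1]
```

View pics/wrist5.png

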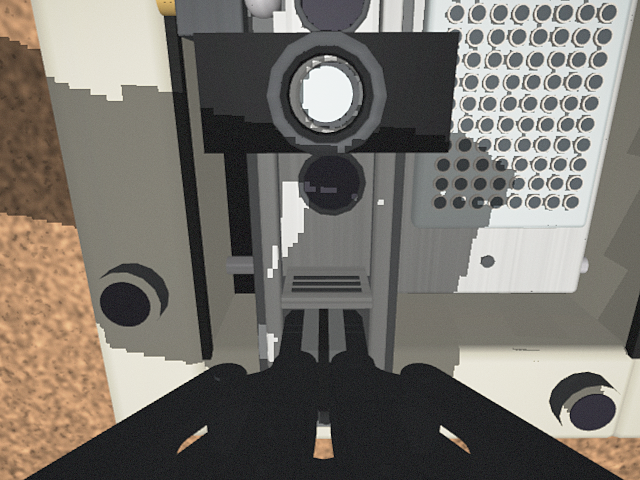

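It clicked in: the tab ran 2.6 mm ahead of the finger with no force, and the pale lens now shows as a full disc in the tube at (327,92). I retreat and verify from outside.

```bash
python3 -m pendant '0 0 0 -0.01 0 0 0; 0 0 0 -0.03 0 0 0; 0 0 0 -0.05 0 0 0; 0 0 0 -0.05 0 -0.03 0; 0 0 0 -0.06 0 -0.08 0; 0 0 0 -0.09 0 -0.11 0; 0 0 0 -0.14 0 -0.12 0; 0 0 0 -0.19 0 -0.12 0; 0 0 0 -0.22 0 -0.12 0; 0 0 0 -0.22 0 -0.12 0'
python3 - <<'E'
from h import *
s=snapshot("top"); c=cv2.resize(s["image"][205:290,200:355],None,fx=5.1,fy=5.1,interpolation=cv2.INTER_CUBIC); cv2.imwrite("pics/top2.png",c[...,::-1])
E
```

```text
t: 10.92
position: [533.2, -207.1, 259.8]
tcp_rot: [0.696, 0.718, -0.0, -0.0]
wrist_force: [0.3, 1.1, -0.0]
width: 0.1
```

View pics/top2.png

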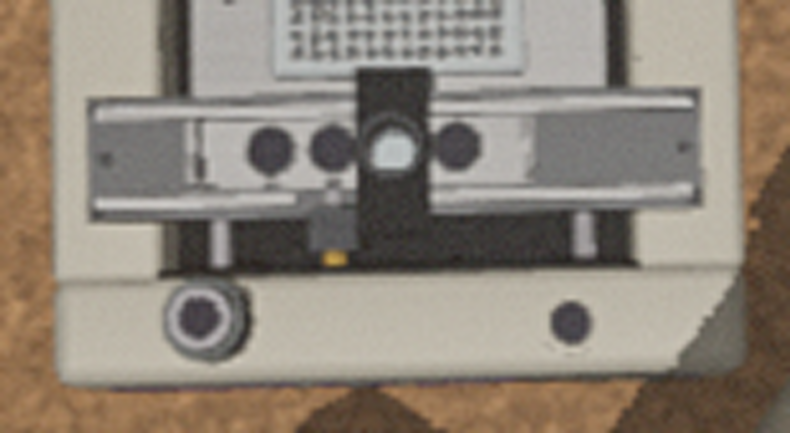

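The top view shows the lens bright in the tube at (393,150). The neighbouring glasses at 333 and 457 px put the empty window at 395 px, on the port. The camera head and the front spare filter look unmoved.

```bash
python3 -c "
from rig import finish_job
print(finish_job())"
```

```text
the job is handed in; nothing more can be done
None
```

The filter slide is seated with its empty window in the click-stop under the camera port, and I handed the job in at about 11 s of the 48 s allowed.

I pushed the -y tab with the shut fingertips from about joint -40 mm through the -15 stop. Near the end I used 1 mm steps until the push fell to zero and the tab ran about 2.6 mm ahead of the finger. Then I backed straight off without touching it again.

**Last checks:**
- **Window:** the pale lens shows as a full disc through the tube, in the wrist view before I backed off and the top view after. In the top view, the neighbouring glasses put the window centre within about 2 px of the tube centre in the enlarged picture, roughly 1 mm.
- **Forces:** the highest wrist force I read was about 5.5 N.
- **Bystanders:** the camera head and the front spare filter look unmoved. The final view did not cover the other spare filter or the items on the bench; the arm kept well above or away from them.
- **Disagreement:** my estimate of the slide position read about 2.5 mm too far forward before the click. I went by the force drop and the run-ahead instead.

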